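# Set out the counter signs

### The arm

A 6-joint arm with a two-finger parallel gripper is mounted at the origin on a cart in front of the work surface, level with it; the furniture and walls round the work are solid. World frame = base frame: x ahead of the robot, y to its left, z up, the work surface at z = 0. Lengths are in mm, angles in rad, forces in N, time in s.
With the tool pointing down it reaches from about 300 to 775 mm from the base axis. Payload 14.6 kg.
Tool frame: the origin (TCP) lies on the centre line of the jaws, within the pads' length; the fingertips stand 19 mm ahead of it and the grasp point (between the pads) is the TCP (bot.tip_reach is the distance from the TCP to the fingertips, in mm); y points along the fingers, x is the direction in which the jaws open and shut, and the axes are right-handed (so a half turn about y gives the same grasp; the last joint's range is limited). The gripper opens to 85 mm and grips with 20 to 120 N. Pads are 22 mm wide; open, the fingers measure 114 mm over their backs; the gripper's body (76 mm by 85 mm) begins 54 mm behind the grasp point. The pads swing forward as they close: fully open they stand 13 mm farther back than shut.
Start: joints at [1.073, 0.3, 1.521, -0, 1.321, -0.067], TCP at [229.675, 499.739, 250.281] pointing down, gripper open.
Joint ranges: [-3.03, 3.03], [-0.79, 2.21], [0.23, 2.52], [-1.04, 4.18], [0, 3.07], [-2.55, 2.55]. Speed limits (rad/s): [2.22, 2.22, 2.57, 3.14, 3.14, 3.14].

### API

Orientations are given as a unit quaternion [w, x, y, z].
In Python, from rig import bot gives the robot as it stands. Calls block until the motion is done:
- bot.move_to(position, orientation): joint-space move of the TCP to a pose.
- bot.servo_line(position, attitude=None, speed=150, until_force=None): straight line of the TCP; attitude=None keeps the orientation; speed is the mean speed in mm/s. With until_force (N) it stops when the force on the tool has changed by that much, and returns True; else False.
- bot.move_joints(angles): joint-space move.
- bot.move_gripper(opening, grip_force=None): finger opening in mm; grip_force is the grip in N (None keeps the last); returns when the fingers have stopped.
- bot.dwell(seconds).
- bot.ik(position, orientation): joint angles nearest the present ones, or None.
- bot.read_state(): the state.
- bot.read_camera(name): name is "side" or "top" or "wrist"; returns a dict with "image" (420x560x3 uint8, blue, green, red), "depth" (420x560 float32, mm along the optical axis (not along the pixel's ray), 0 where there is no reading), "fovy" (degrees; the focal length in pixels is half the picture's height over the tangent of half this angle, whatever the lens; pixels are square), "cx", "cy" (the principal point, pixels), "k1" (the pictures are not rectified: a ray, as slopes to the right and down, at radius r is drawn at 1 + k1 r^2 times it, then the intrinsics apply), "eye" and "attitude" of the camera in the world; the wrist camera has in their place "mount" (4x4, takes a point from camera to tool coordinates, whose origin is the TCP and whose axes are the tool frame's). Camera axes: x right, y down, z forward; pixel columns grow to the right and rows downward; lengths in mm; the calibration is good to about 2 mm. A picture is of the moment at which its call begins: read the wrist's pose just before it.
A pose or a line that the arm cannot do raises bot.MotionError and nothing moves.
- bot.finish_job(): hands the job in, once; it reports no verdict.
The state is a dict: "clock": time; "joint_positions": joint angles; "qvel": joint speeds; "effort": joint torques, N m; "ee_pos": TCP position; "tool_rot": TCP orientation; "ft_force": force on the tool from outside, world axes, zero at the start; "moment": the same for the moment, N m; "grip_width": finger opening in mm.
Only numpy, scipy, OpenCV 4.12 (cv2) and the standard library are available. Lean on these libraries where they do the work, as an engineer would, in place of code of your own. Each camera call takes 0.05 s, during which the arm holds its last target.

### The job

Set out the shop's chalkboard signs: take apart the stack of four boards leaning against the pen box (the outermost comes free first) and stand each on its own easel, the one whose trough is just longer than the board is wide. Each must end down in the trough, leaning back on the easel's rest, and no board may fall over, neither in the stack nor on an easel.

Things in the scene. Friction and masses are not known exactly. Their poses are not given: they have to be found in the camera images.
- slim_board: chalkboard sign, black in a wood frame, both faces alike, 46 wide, 160 tall, 9 thick (mm), 0.12 kg; the tallest and narrowest, outermost in the stack. Origin: centre of its underside; x across the thickness (+x away from the robot), y along the width, z up the board. It leans about 0.28 rad, top towards the robot, face on the next inner board; its top 25 mm stand clear above that one
- upright_board: chalkboard sign, black in a wood frame, both faces alike, 68 wide, 132 tall, 9 thick (mm), 0.12 kg; second from outside. Origin: centre of its underside; x across the thickness (+x away from the robot), y along the width, z up the board. It leans about 0.28 rad, top towards the robot, face on the next inner board; its top 25 mm stand clear above that one
- square_board: chalkboard sign, black in a wood frame, both faces alike, 90 wide, 104 tall, 9 thick (mm), 0.12 kg; third from outside. Origin: centre of its underside; x across the thickness (+x away from the robot), y along the width, z up the board. It leans about 0.28 rad, top towards the robot, face on the next inner board; its top 25 mm stand clear above that one
- wide_board: chalkboard sign, black in a wood frame, both faces alike, 112 wide, 76 tall, 9 thick (mm), 0.12 kg; the lowest and widest, innermost, on the pen box. Origin: centre of its underside; x across the thickness (+x away from the robot), y along the width, z up the board. It leans about 0.28 rad, top towards the robot, back on the box's edge; its top 30 mm stand clear above the box
- slim_easel: fixed wooden easel, base 74 x 86 x 12 mm, for the 46 mm board. Origin: underside of base below the foot of the rest. Trough floor z=12, x=0 (rest) to 24 mm (lip), 64 mm long, centred at y=0; lip and end stops 12 mm high. Rest: two uprights 100 mm high above the floor, leaning 0.26 rad to -x (robot side). Yaw within 0.2 rad of 0
- upright_easel: fixed wooden easel, base 96 x 86 x 12 mm, for the 68 mm board. Origin: underside of base below the foot of the rest. Trough floor z=12, x=0 (rest) to 24 mm (lip), 86 mm long, centred at y=0; lip and end stops 12 mm high. Rest: two uprights 82 mm high above the floor, leaning 0.26 rad to -x (robot side). Yaw within 0.2 rad of 0
- square_easel: fixed wooden easel, base 118 x 86 x 12 mm, for the 90 mm board. Origin: underside of base below the foot of the rest. Trough floor z=12, x=0 (rest) to 24 mm (lip), 108 mm long, centred at y=0; lip and end stops 12 mm high. Rest: two uprights 62 mm high above the floor, leaning 0.26 rad to -x (robot side). Yaw within 0.2 rad of 0
- wide_easel: fixed wooden easel, base 140 x 86 x 12 mm, for the 112 mm board. Origin: underside of base below the foot of the rest. Trough floor z=12, x=0 (rest) to 24 mm (lip), 130 mm long, centred at y=0; lip and end stops 12 mm high. Rest: two uprights 42 mm high above the floor, leaning 0.26 rad to -x (robot side). Yaw within 0.2 rad of 0
- pen_box: open wooden box with two chalk pens, 76 x 170 x 44 mm, fixed to the counter; the stack of boards leans on its +x (far) long side. Origin: centre of its underside; y along its length. Yaw within 0.2 rad of 0

How it is judged:
By the outcome, as a careful person would: the job done as asked, in the order asked, and still so for the second after the job is handed in, with the robot touching nothing.
It also fails if it takes over 109 s, if anything falls off the work surface, if the arm or the gripper's body presses on something with over 40 N, if the wrist force passes 120 N, or if a joint passes its speed limit or range.

## Working session

There is one attempt and no reset: what is moved stays moved. The work goes in short steps, each a Python script; the robot and the scene stay as the last script left them, time stands still between calls to the robot, and variables do not carry over. Pictures are saved under pics/ and viewed, and the job is handed in when it is done.

```bash
ls; mkdir -p pics; python3 - <<'E'
from rig import bot
import cv2,numpy as np
s=bot.read_state();print(s)
for n in("side","top"):
    c=bot.read_camera(n);cv2.imwrite(f"pics/{n}0.png",c["image"]);np.savez(f"{n}0.npz",**c)
    print({k:v for k,v in c.items() if k not in("image","depth")})
c=bot.read_camera("wrist");cv2.imwrite("pics/wrist0.png",c["image"]);print({k:v for k,v in c.items() if k not in("image","depth")})
E
```

```text
pics
{'clock': 0.0, 'joint_positions': array([ 1.07342329e+00,  3.00478314e-01,  1.52163767e+00,  2.31975914e-06,
        1.32071351e+00, -6.65929740e-02]), 'qvel': array([ 0.00033868,  0.00203107, -0.00052516, -0.00085326, -0.00074787,
        0.00029287]), 'effort': array([ 1.76235179e-03, -5.43494117e+01, -3.61794198e+01,  2.21974767e-05,
        3.95035560e-03, -3.06639322e-05]), 'ee_pos': array([229.55499205, 499.54544201, 249.69341063]), 'tool_rot': array([-0.59510052,  0.59552104,  0.38119865, -0.3819655 ]), 'ft_force': array([-1.13602828, -0.05005919, -0.0023992 ]), 'moment': array([-0.02519964, -0.00692652, -0.01245685]), 'grip_width': 85.50740135684053}
{'fovy': 52.924475364953324, 'cx': 280.51702482685795, 'cy': 205.28959134870908, 'k1': -0.0012067242308559886, 'eye': array([1100.58080761, -185.12668033,  660.83692831]), 'attitude': array([-0.28727375,  0.71863339,  0.59003869, -0.22998734])}
{'fovy': 46.5546443545871, 'cx': 274.39625138567624, 'cy': 210.13806371698098, 'k1': -0.06897767965413529, 'eye': array([ 298.37356169,  -78.72219967, 1113.87830842]), 'attitude': array([ 0.07160668, -0.68157706,  0.72389129, -0.07941404])}
{'fovy': 63.11733519001979, 'cx': 275.6789561484509, 'cy': 211.53062580156066, 'k1': -0.06617549673766027, 'mount': array([[ 9.99999933e-01,  2.56822891e-04, -2.62589765e-04,
         6.54295680e-01],
       [ 3.27435780e-04, -2.99393320e-01,  9.54129725e-01,
        -1.24736633e+02],
       [ 1.66424733e-04, -9.54129747e-01, -2.99393384e-01,
         7.56944965e+01],
       [ 0.00000000e+00,  0.00000000e+00,  0.00000000e+00,
         1.00000000e+00]])}
```

View pics/side0.png

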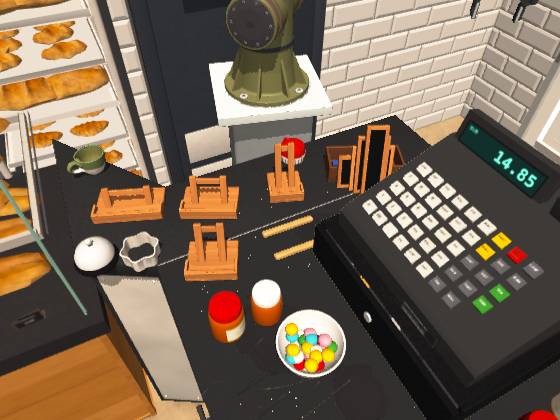

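View pics/top0.png

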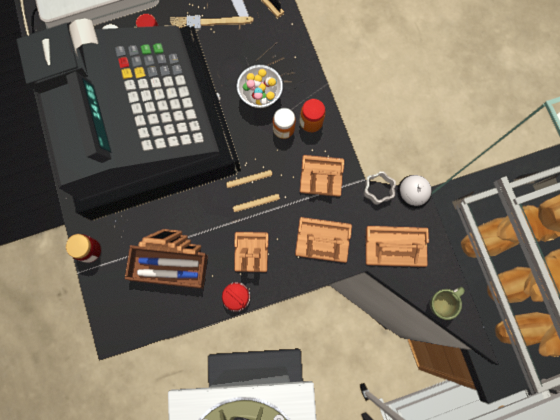

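```bash
cat > h.py <<'E'
import numpy as np,cv2
from scipy.spatial.transform import Rotation as R
def Rq(q): return R.from_quat([q[1],q[2],q[3],q[0]])
def cloud(c,T=None):
    im=c["image"];H,W=im.shape[:2];f=H/2/np.tan(np.radians(float(c["fovy"]))/2)
    K=np.array([[f,0,float(c["cx"])],[0,f,float(c["cy"])],[0,0,1]]);D=np.array([float(c["k1"]),0,0,0,0])
    v,u=np.mgrid[:H,:W];p=np.stack([u,v],-1).reshape(-1,1,2).astype(float)
    n=cv2.undistortPoints(p,K,D).reshape(H,W,2);d=np.asarray(c["depth"],float)
    P=np.dstack([n*d[...,None],d])
    if T is None: w=P.reshape(-1,3)@Rq(c["attitude"]).as_matrix().T+c["eye"]
    else: w=P.reshape(-1,3)@T[:3,:3].T+T[:3,3]
    w=w.reshape(H,W,3);w[d<=0]=np.nan
    return w
def proj(c,X):
    H=c["image"].shape[0];f=H/2/np.tan(np.radians(float(c["fovy"]))/2)
    p=Rq(c["attitude"]).inv().apply(np.atleast_2d(X)-c["eye"]);s=p[:,:2]/p[:,2:];r2=(s**2).sum(1,keepdims=True)
    return s*(1+float(c["k1"])*r2)*f+[float(c["cx"]),float(c["cy"])]
def load(n): return dict(np.load(n))
E
python3 - <<'E'
from h import *
for n in("side","top"):
    c=load(n+"0.npz");w=cloud(c)
    # ortho: x 180..620, y -420..380, 1.5 px/mm? 1px/mm
    X0,X1,Y0,Y1=200,600,-420,330
    P=w.reshape(-1,3);C=c["image"].reshape(-1,3)
    m=np.isfinite(P[:,0])&(P[:,2]>-15)&(P[:,2]<250)&(P[:,0]>X0)&(P[:,0]<X1)&(P[:,1]>Y0)&(P[:,1]<Y1)
    P=P[m];C=C[m];o=np.argsort(P[:,2]);P=P[o];C=C[o]
    im=np.zeros((X1-X0,Y1-Y0,3),np.uint8)
    hm=np.zeros((X1-X0,Y1-Y0),np.uint8)
    for p,k in zip(P,C):
        r,q=int(X1-p[0]),int(Y1-p[1]);im[r-1:r+2,q-1:q+2]=k;hm[r-1:r+2,q-1:q+2]=int(np.clip((p[2]+15)*1.3,0,255))
    for x in range(200,600,50):cv2.putText(im,str(x),(0,X1-x),0,.3,(0,255,255));cv2.line(im,(0,X1-x),(8,X1-x),(0,255,255))
    for y in range(-400,330,100):cv2.putText(im,str(y),(Y1-y,395),0,.3,(0,255,255));cv2.line(im,(Y1-y,399),(Y1-y,390),(0,255,255))
    cv2.imwrite(f"pics/o_{n}.png",im);cv2.imwrite(f"pics/hm_{n}.png",cv2.applyColorMap(hm,cv2.COLORMAP_TURBO))
    fl=(P[:,2]<12)&(P[:,2]>-12);print(n,np.median(P[fl][:,2]))
E
```

```text
side 0.11142556875313403
top 0.07031991094356727
```

View pics/o_top.png

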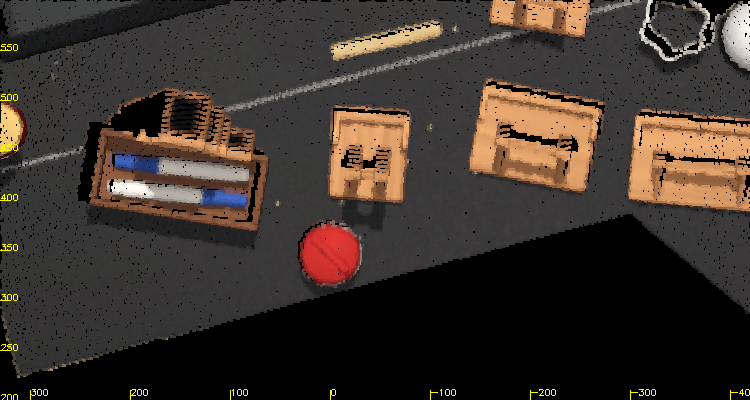

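View pics/o_side.png

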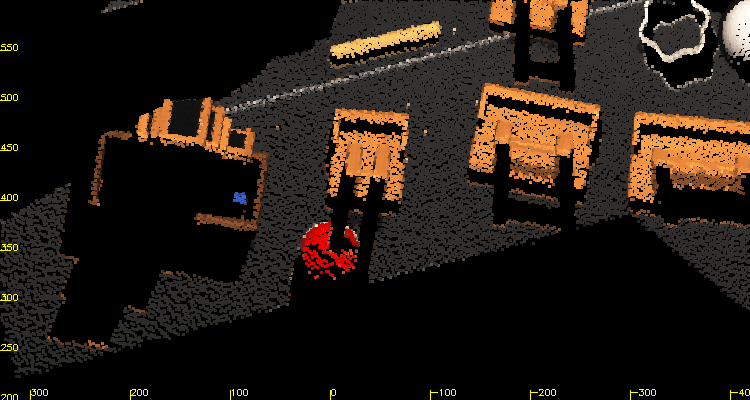

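View pics/hm_top.png

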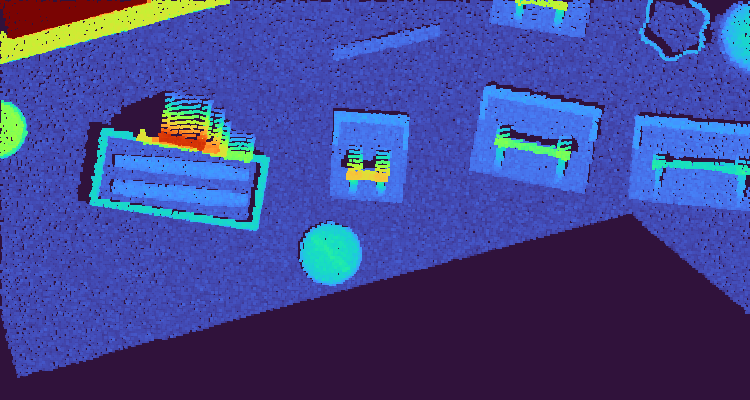

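```bash
cat > fit.py <<'E'
from h import *
def fit():
    cl=[cloud(load(n+"0.npz")).reshape(-1,3) for n in("top","side")]
    regs={"slim":(385,500,-90,10),"upright":(555,670,-275,-150),"square":(400,525,-285,-130),"wide":(380,500,-455,-290),"box":(370,475,60,240)}
    out={}
    for k,(a,b,c,d) in regs.items():
        for n,P in zip(("top","side"),cl):
            P=P[np.isfinite(P[:,0])]
            hi=60 if k=="box" else 30
            m=(P[:,0]>a)&(P[:,0]<b)&(P[:,1]>c)&(P[:,1]<d)&(P[:,2]>7)&(P[:,2]<hi)
            (cx,cy),(w,h),ang=cv2.minAreaRect(P[m][:,:2].astype(np.float32))
            bx=cv2.boxPoints(((cx,cy),(w,h),ang))
            print(k,n,m.sum(),round(cx,1),round(cy,1),round(w,1),round(h,1),round(ang,2))
    return cl
if __name__=="__main__": fit()
E
python3 fit.py
```

```text
slim top 1044 443.1 -39.2 73.1 85.6 86.52
slim side 833 444.6 -38.4 74.0 88.3 85.44
upright top 1338 619.3 -214.9 96.3 100.8 81.34
upright side 1737 614.1 -212.9 96.3 87.8 81.29
square top 1774 460.9 -204.9 118.5 86.9 78.39
square side 1568 462.0 -203.9 117.8 88.6 78.85
wide top 2068 435.9 -378.1 152.5 84.9 84.84
wide side 1751 438.0 -371.4 140.8 87.7 84.87
box top 1991 431.7 149.2 170.8 99.1 81.09
box side 1074 430.9 149.5 170.1 101.8 80.7
```

```bash
cat >> fit.py <<'E'
E
python3 - <<'E'
from fit import *
cl=fit()
E={"slim":(443.8,-38.8,-.071,74),"upright":(614.5,-213.5,-.152,96),"square":(461.5,-204.4,-.199,118),"wide":(437,-371.6,-.09,140)}
for k,(cx,cy,yw,w) in E.items():
    for n,P in zip(("top","side"),cl):
        P=P[np.isfinite(P[:,0])];d=P[:,:2]-[cx,cy];c,s=np.cos(yw),np.sin(yw)
        lx=c*d[:,0]+s*d[:,1];ly=-s*d[:,0]+c*d[:,1]
        m=(abs(ly)<w/2-8)&(abs(lx)<50)&(P[:,2]>-5)
        b=np.round(lx[m]/2)*2
        print(k,n,[(int(q),int(np.percentile(P[m][b==q,2],10)),int(np.percentile(P[m][b==q,2],95))) for q in np.unique(b)])
        m=(abs(lx)<60)&(abs(ly)<w/2+10)&(P[:,2]>7)
        h=P[:,2]; 
        mm=m&(lx>10)&(h>18)&(h<28)&(abs(ly)<w/2+4); print("  ends y lip",np.percentile(ly[mm],[.5,99.5]).round(1),"x",np.percentile(lx[mm],[1,99]).round(1))
        mm=m&(h>27)&(lx<10); print("  rest y",np.percentile(ly[mm],[1,50,99]).round(1), h[mm].max())
        # rest front face fit
E
```

```text
slim top 1044 443.1 -39.2 73.1 85.6 86.52
slim side 833 444.6 -38.4 74.0 88.3 85.44
upright top 1338 619.3 -214.9 96.3 100.8 81.34
upright side 1737 614.1 -212.9 96.3 87.8 81.29
square top 1774 460.9 -204.9 118.5 86.9 78.39
square side 1568 462.0 -203.9 117.8 88.6 78.85
wide top 2068 435.9 -378.1 152.5 84.9 84.84
wide side 1751 438.0 -371.4 140.8 87.7 84.87
box top 1991 431.7 149.2 170.8 99.1 81.09
box side 1074 430.9 149.5 170.1 101.8 80.7
slim top [(-50, 0, 2), (-48, -3, 3), (-46, -2, 0), (-44, -2, 13), (-42, 6, 13), (-40, 6, 14), (-38, 9, 20), (-36, 9, 25), (-34, 10, 29), (-32, 8, 35), (-30, 8, 38), (-28, 9, 50), (-26, 10, 55), (-24, 8, 110), (-22, 10, 111), (-20, 10, 112), (-18, 9, 113), (-16, 10, 109), (-14, 8, 101), (-12, 10, 92), (-10, 81, 89), (-8, 9, 78), (-6, 10, 71), (-4, 11, 66), (-2, 10, 54), (0, 11, 50), (2, 8, 26), (4, 10, 36), (6, 10, 18), (8, 11, 20), (10, 9, 13), (12, 8, 14), (14, 9, 14), (16, 9, 15), (18, 9, 14), (20, 9, 14), (22, 9, 14), (24, 7, 16), (26, 7, 15), (28, 7, 12), (30, 9, 14), (32, 7, 15), (34, 11, 26), (36, 19, 27), (38, 20, 29), (40, 20, 26), (42, 20
[... 4652 characters left out ...]
 9, 10), (-40, 11, 12), (-38, 10, 11), (-36, 9, 15), (-34, 11, 18), (-32, 10, 12), (-30, 10, 18), (-28, 10, 15), (-26, 9, 12), (-24, 10, 17), (-22, 10, 13), (-20, 10, 13), (-18, 10, 13), (-16, 10, 13), (-14, 10, 13), (-12, 10, 13), (-10, 10, 45), (-8, 10, 45), (-6, 10, 52), (-4, 10, 52), (-2, 11, 51), (0, 11, 49), (2, 10, 44), (4, 11, 37), (6, 10, 28), (8, 10, 20), (10, 9, 16), (12, 10, 12), (14, 10, 13), (16, 10, 13), (18, 10, 13), (20, 10, 13), (22, 11, 14), (24, 12, 13), (32, 20, 22), (34, 21, 23), (36, 22, 24), (38, 22, 24), (40, 0, 24), (42, 0, 23), (44, -1, 23), (46, -1, 1), (48, -1, 1), (50, -2, 1)]
  ends y lip [-69.3  70. ] x [13.1 44.5]
  rest y [-47.5  -0.   49.3] 54.7929055103391
```

```bash
python3 - <<'E'
from fit import *
import io,contextlib
with contextlib.redirect_stdout(io.StringIO()): cl=fit()
P=cl[0];P=P[np.isfinite(P[:,0])]
yw=-.157;c,s=np.cos(yw),np.sin(yw)
# box near edge & ends
def loc(P,o): d=P[:,:2]-o;return c*d[:,0]+s*d[:,1],-s*d[:,0]+c*d[:,1]
for n,P in zip(("top","side"),cl):
    P=P[np.isfinite(P[:,0])];lx,ly=loc(P,np.array([418.,152.]))
    m=(abs(lx)<150)&(abs(ly)<95)
    w=m&(P[:,2]>38)&(P[:,2]<47)&(lx<45); print(n,"box z",np.median(P[w,2]),"lx",np.percentile(lx[w],[.5,99.5]),"ly",np.percentile(ly[w],[.5,99.5]))
    for nm,zt in(("slim",155),("upright",128),("square",101),("wide",74)):
        b=m&(P[:,2]>zt-14)&(P[:,2]<zt+6)&(lx>15)
        t=m&(P[:,2]>zt-3)&(P[:,2]<zt+5)&(lx>15)
        print(nm,t.sum(),"ly",np.percentile(ly[b],[1,99]).round(1),"top lx",np.percentile(lx[t],[2,50,98]).round(1),np.percentile(P[t,2],95).round(1))
    b=m&(lx>45)&(P[:,2]>20); A=np.c_[P[b,2],np.ones(b.sum())]
    # slim face fit : |ly-?|<20
    sl=m&(P[:,2]>100)&(lx>15);yc=np.median(ly[sl]);f=m&(abs(ly-yc)<18)&(lx>50)&(P[:,2]>20)&(P[:,2]<120)
    print("slim yc",yc,np.polyfit(P[f,2],lx[f],1),f.sum())
    reg=(P[:,1]>50)&(P[:,1]<260)&(P[:,0]>500)&(P[:,0]<700)
    for z in(20,60,110,150,200):
        r=reg&(P[:,2]>z);print("reg z>",z,"min x",P[r,0].min() if r.any() else None)
c=load("side0.npz")["image"][100:220,300:430];cv2.imwrite("pics/crop.png",cv2.resize(c,None,fx=5,fy=5,interpolation=2))
E
```

```text
top box z 43.09228626752338 lx [-35.2737876   41.32899527] ly [-85.35371632  83.78232123]
slim 73 ly [-20.1  24.6] top lx [36.6 40.9 44.5] 157.2
upright 95 ly [-33.7  29.9] top lx [34.8 38.6 51.1] 130.7
square 125 ly [-42.3  94.3] top lx [ 33.1  37.5 144.8] 104.7
wide 170 ly [-67.7  93.5] top lx [ 31.7  36.3 147.4] 78.1
slim yc -4.850262932711049 [-0.27548324 85.26163519] 150
reg z> 20 min x 500.04643690263003
reg z> 60 min x 556.7126024781443
reg z> 110 min x 577.5714038982715
reg z> 150 min x 578.7217679020671
reg z> 200 min x 578.8346003614492
side box z 42.84555311123131 lx [-37.0734524   42.90129197] ly [-85.18449191  84.31378752]
slim 74 ly [-19.7  25.7] top lx [36.4 43.1 45.6] 156.3
upright 124 ly [-33.6  32.4] top lx [37.  49.8 53.9] 132.7
square 153 ly [-41.8  45.9] top lx [35.6 55.4 61.7] 105.6
wide 196 ly [-66.8  46.5] top lx [32.5 57.6 69.1] 78.6
slim yc -0.10918721521574692 [-0.2986235 88.6057234] 719
reg z> 20 min x 500.8426974704387
reg z> 60 min x 588.6737225118404
reg z> 110 min x 588.6737225118404
reg z> 150 min x 588.6737225118404
reg z> 200 min x 588.6737225118404
```

View pics/crop.png

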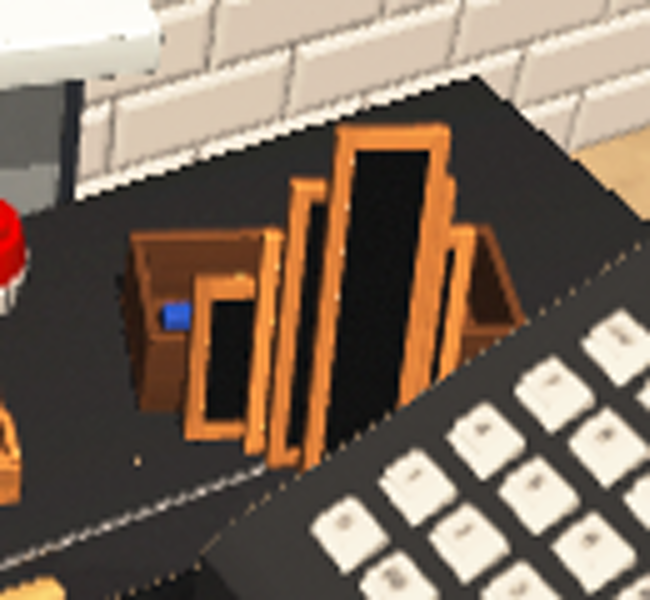

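```bash
cat > a.py <<'E'
from h import *
from rig import bot
H={"slim":160,"upright":132,"square":104,"wide":76}
EZ={"slim":(443.8,-38.8,-.071),"upright":(614.5,-213.5,-.152),"square":(461.5,-204.4,-.199),"wide":(437,-371.6,-.09)}
BX=(418.,152.,-.157)
# stack top centres in box frame: lx, ly, z
ST={"slim":(42,2.5,155),"upright":(40.3,-1,128),"square":(38.6,1.7,101),"wide":(37,-10,74.5)}
def frame(yaw,lean):
    M=R.from_euler("z",yaw).as_matrix()@R.from_euler("y",-lean).as_matrix()
    return M   # columns board x,y,z
def att(M,sg=1):
    T=np.c_[sg*M[:,0],-M[:,2],np.cross(sg*M[:,0],-M[:,2])]
    q=R.from_matrix(T).as_quat();return [q[3],q[0],q[1],q[2]]
def W(f,lx,ly,z):
    c,s=np.cos(f[2]),np.sin(f[2]);return np.array([f[0]+c*lx-s*ly,f[1]+s*lx+c*ly,z])
def grasp(b,dn=1.):
    M=frame(BX[2],.28);return W(BX,*ST[b])-dn*M[:,2],M
def place(b,g,dn=1.):
    M=frame(EZ[b][2],.26);h=H[b];l=.26
    lx=10+g+4.5*np.cos(l)-(h-dn)*np.sin(l);z=12+4.5*np.sin(l)+(h-dn)*np.cos(l)
    return W(EZ[b],lx,0,z),M
def st():
    s=bot.read_state();return f"t={s['clock']:.1f} p={s['ee_pos'].round(1)} F={s['ft_force'].round(1)} g={s['grip_width']:.1f}"
def snap(n,tag):
    c=bot.read_camera(n);cv2.imwrite(f"pics/{n}{tag}.png",c["image"]);np.savez(f"{n}{tag}.npz",**c);return c
E
python3 - <<'E'
from a import *
for sg in(1,-1):
  for b in H:
    p,M=grasp(b);q,N=place(b,4)
    print(sg,b,p.round(),q.round(),*[None if j is None else j.round(2) for j in (bot.ik(p,att(M,sg)),bot.ik(p+[0,0,180],att(M,sg)),bot.ik(q,att(N,sg)),bot.ik(q+[0,0,150],att(N,sg)))])
E
```

```text
1 slim [460. 148. 154.] [421. -37. 167.] [ 0.29  0.16  1.96 -0.17  0.77  0.56] [ 0.29 -0.03  1.72 -0.13  1.2   0.48] [-0.19 -0.01  2.11  0.04  0.79 -0.15] [-0.19 -0.18  1.89  0.03  1.17 -0.13]
1 upright [458. 145. 127.] [ 599. -211.  140.] [ 0.29  0.2   1.99 -0.18  0.71  0.57] [ 0.29 -0.02  1.77 -0.13  1.14  0.48] [-0.42  0.48  1.56  0.09  0.85 -0.32] [-0.42  0.34  1.39  0.07  1.16 -0.29]
1 square [457. 148. 100.] [ 454. -203.  113.] [ 0.29  0.25  2.01 -0.2   0.64  0.6 ] [ 0.29 -0.    1.82 -0.14  1.08  0.5 ] [-0.53  0.25  1.96  0.13  0.69 -0.43] [-0.53  0.05  1.8   0.1   1.04 -0.37]
1 wide [453. 136.  74.] [ 436. -372.   86.] [ 0.27  0.29  2.04 -0.21  0.57  0.59] [ 0.27  0.01  1.87 -0.14  1.01  0.48] [-0.84  0.46  1.74  0.26  0.76 -0.92] [-0.84  0.27  1.62  0.2   1.07 -0.83]
-1 slim [460. 148. 154.] [421. -37. 167.] None None None None
-1 upright [458. 145. 127.] [ 599. -211.  140.] None None None None
-1 square [457. 148. 100.] [ 454. -203.  113.] [ 0.29  0.25  2.01 -0.2   0.64 -2.54] None None None
-1 wide [453. 136.  74.] [ 436. -372.   86.] [ 0.27  0.29  2.04 -0.21  0.57 -2.55] None [-0.84  0.46  1.74  0.26  0.76  2.22] [-0.84  0.27  1.62  0.2   1.07  2.31]
```

```bash
python3 - <<'E'
from a import *
p,M=grasp("slim")
bot.move_to(p+70*M[:,2],att(M));bot.move_gripper(30,40)
print(st())
s=bot.read_state();c=snap("wrist","1")
bot_T=np.eye(4);bot_T[:3,:3]=Rq(s["tool_rot"]).as_matrix();bot_T[:3,3]=s["ee_pos"]
w=cloud(c,bot_T@c["mount"]).reshape(-1,3);w=w[np.isfinite(w[:,0])]
d=w[:,:2]-BX[:2];cc,ss=np.cos(BX[2]),np.sin(BX[2]);lx=cc*d[:,0]+ss*d[:,1];ly=-ss*d[:,0]+cc*d[:,1]
for nm,zt in(("slim",155),("upright",128),("square",101),("wide",74)):
    t=(abs(w[:,2]-zt)<4)&(lx>10)&(lx<75)&(abs(ly)<85)
    print(nm,t.sum(),np.percentile(lx[t],[3,50,97]).round(1),np.percentile(ly[t],[2,98]).round(1),np.percentile(w[t,2],95).round(1))
snap("side","1")
E
```

```text
t=2.2 p=[441.  150.9 221.3] F=[-0.9  0.2 -0.2] g=30.2
slim 1028 [36.8 40.5 44.4] [-18.4  26.2] 157.1
upright 1173 [35.4 39.  45.2] [-32.   33.6] 130.4
square 1212 [34.  37.4 51.3] [-38.9  47.2] 103.5
wide 983 [32.4 35.8 57.2] [-63.3  44.3] 76.6
```

View pics/wrist1.png

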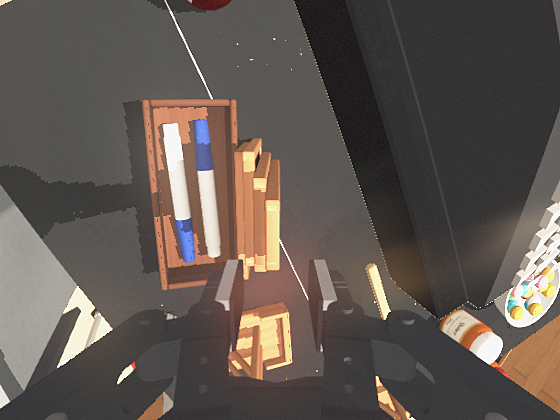

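View pics/side1.png

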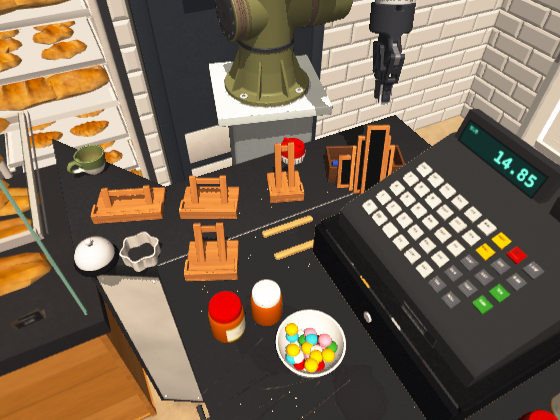

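```bash
sed -i 's/^ST=.*/ST={"slim":(41,3.3,155.3),"upright":(39.5,0,128.3),"square":(38,3,101.3),"wide":(36.5,-9.8,74.5)}/' a.py
cat >> a.py <<'E'
def pick(b,op=30):
    p,M=grasp(b)
    hit=bot.servo_line(p+5*M[:,2],att(M),speed=100)
    hit=bot.servo_line(p,att(M),speed=30,until_force=6);print("approach hit",hit,st())
    bot.move_gripper(0,40);print("grip",st())
    return p,M
def lift(b,p,M,up=190):
    q=np.array(bot.read_state()["ee_pos"])
    bot.servo_line(q+6*M[:,0]+[0,0,4],speed=30)
    bot.servo_line(q+20*M[:,0]+[0,0,40],speed=80)
    bot.servo_line(q+20*M[:,0]+[0,0,up],speed=200);print("lift",st())
E
python3 - <<'E'
from a import *
p,M=pick("slim")
snap("side","2");snap("wrist","2")
E
```

```text
approach hit False t=3.5 p=[459.3 148.8 154.4] F=[ 0.3 -0.5  0.6] g=30.0
grip t=3.8 p=[459.4 148.8 154.5] F=[-1.  -0.2  1.4] g=8.1
```

View pics/side2.png

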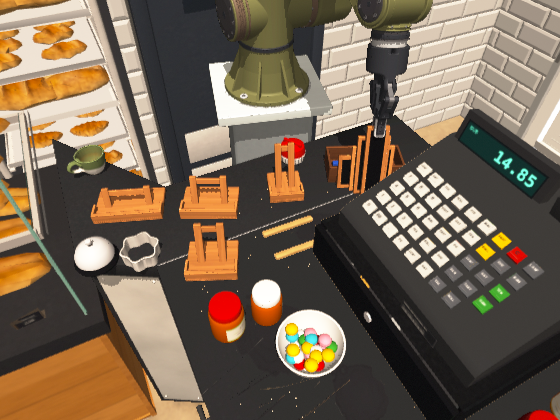

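View pics/wrist2.png

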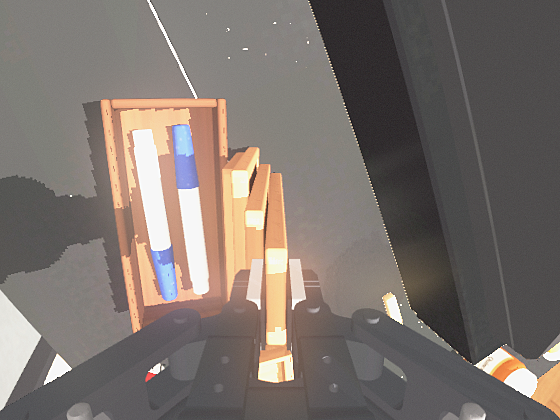

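```bash
python3 - <<'E'
from a import *
p,M=grasp("slim")
lift("slim",p,M)
snap("side","3")
q,N=place("slim",4)
bot.servo_line(q+[0,0,150],att(N),speed=250)
bot.servo_line(q+[0,0,45],att(N),speed=150)
print(st());snap("side","4")
E
python3 -c "
import cv2,numpy as np
a=[cv2.imread(f'pics/side{i}.png')[60:260,230:430] for i in(3,4)]
cv2.imwrite('pics/c34.png',cv2.resize(np.hstack(a),None,fx=2,fy=2,interpolation=2))"
```

```text
lift t=5.9 p=[478.  145.8 348.5] F=[ 0.4  0.3 -0.4] g=7.9
t=7.7 p=[421.7 -37.  212.6] F=[ 0.4 -0.1 -0.2] g=8.4
```

View pics/c34.png

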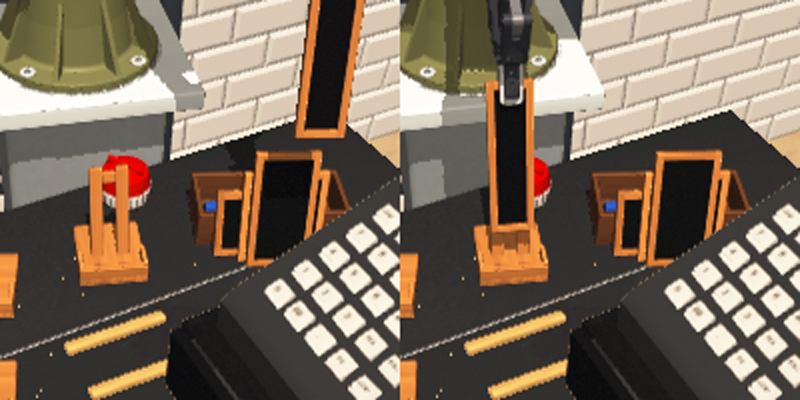

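```bash
cat >> a.py <<'E'
def setdown(b,op=30):
    q,N=place(b,5)
    bot.servo_line(q+[0,0,6],att(N),speed=60)
    print("above",st())
    h=bot.servo_line(q-[0,0,6],att(N),speed=15,until_force=3);print("down",h,st(),"expect z",q[2].round(1))
    p=np.array(bot.read_state()["ee_pos"])
    xh=np.array([np.cos(EZ[b][2]),np.sin(EZ[b][2]),0])
    h=bot.servo_line(p-8*xh+[0,0,.3],att(N),speed=15,until_force=3);print("back",h,st())
def release(b,op=30):
    _,N=place(b,4)
    bot.move_gripper(op);p=np.array(bot.read_state()["ee_pos"])
    bot.servo_line(p+40*N[:,2],speed=80)
    bot.servo_line(p+40*N[:,2]+[0,0,100],speed=200);print("rel",st())
E
python3 - <<'E'
from a import *
setdown("slim");snap("side","5");snap("wrist","5")
E
python3 -c "
import cv2,numpy as np
a=cv2.imread('pics/side5.png')[80:220,230:350]
b=cv2.imread('pics/wrist5.png')
cv2.imwrite('pics/c5.png',np.hstack([cv2.resize(a,(360,420),interpolation=2),b[:,150:]]))"
```

```text
above t=8.5 p=[422.5 -37.3 173. ] F=[ 0.3 -0.3 -0.3] g=8.2
down True t=9.0 p=[422.5 -37.3 167.2] F=[-1.9  0.2  5.1] g=8.0 expect z 166.8
back True t=9.2 p=[421.9 -37.3 167.1] F=[-0.4 -0.7  2.6] g=8.3
```

View pics/c5.png

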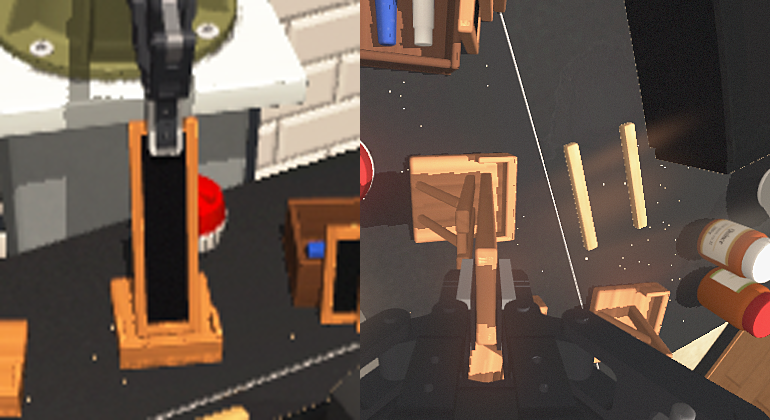

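```bash
sed -i 's/h=bot.servo_line(p-8\*xh.*/bot.servo_line(p-1*xh+[0,0,.4],att(N),speed=15);h=bot.servo_line(p-8*xh+[0,0,.4],att(N),speed=12,until_force=3.5);print("back",h,st())/' a.py
python3 - <<'E'
from a import *
_,N=place("slim",4);p=np.array(bot.read_state()["ee_pos"]);xh=np.array([np.cos(-.071),np.sin(-.071),0])
h=bot.servo_line(p-7*xh+[0,0,.3],att(N),speed=12,until_force=3.5);print("back",h,st())
release("slim");bot.dwell(.3);snap("side","6");snap("wrist","6")
E
python3 -c "
import cv2,numpy as np
a=cv2.imread('pics/side6.png')[80:220,230:350]
b=cv2.imread('pics/wrist6.png')
cv2.imwrite('pics/c6.png',np.hstack([cv2.resize(a,(360,420),interpolation=2),b[:,150:]]))"
```

```text
back True t=9.8 p=[417.  -36.9 167.1] F=[1.5 0.  0.7] g=8.1
rel t=11.4 p=[406.4 -36.1 304.2] F=[-0.2 -0.  -0.2] g=30.0
```

View pics/c6.png

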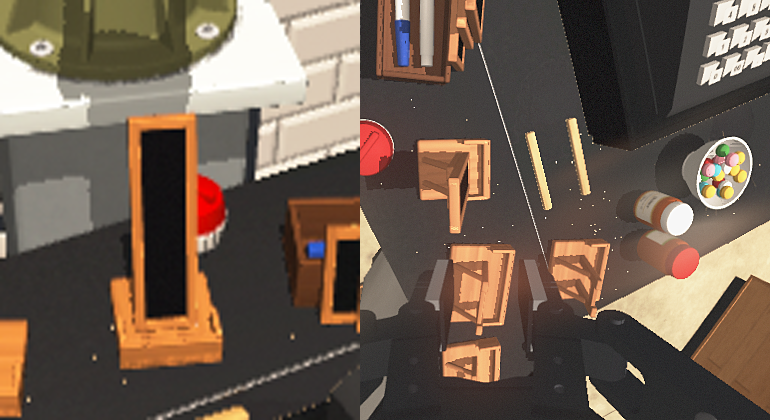

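```bash
cat >> a.py <<'E'
def look(b,tag):
    s=bot.read_state();c=snap("wrist",tag)
    T=np.eye(4);T[:3,:3]=Rq(s["tool_rot"]).as_matrix();T[:3,3]=s["ee_pos"]
    w=cloud(c,T@c["mount"]).reshape(-1,3);w=w[np.isfinite(w[:,0])]
    d=w[:,:2]-BX[:2];cc,ss=np.cos(BX[2]),np.sin(BX[2]);lx=cc*d[:,0]+ss*d[:,1];ly=-ss*d[:,0]+cc*d[:,1]
    zt=ST[b][2];t=(abs(w[:,2]-zt)<4)&(lx>10)&(lx<60)&(abs(ly)<85)
    print(b,t.sum(),np.percentile(lx[t],[3,50,97]).round(1),np.percentile(ly[t],[2,98]).round(1),"z",np.percentile(w[t,2],95).round(1))
def pre(b,tag):
    p,M=grasp(b);c=np.array(bot.read_state()["ee_pos"])
    bot.servo_line(p+70*M[:,2]+[0,0,max(0,c[2]-p[2]-90)],att(M),speed=250)
    bot.servo_line(p+70*M[:,2],att(M),speed=200)
    look(b,tag)
E
python3 - <<'E'
from a import *
pre("upright","7");snap("side","7");print(st())
E
cat > mk.sh <<'E'
python3 -c "
import cv2,numpy as np,sys
a=cv2.imread('pics/side$1.png')[80:290,80:430]
b=cv2.imread('pics/wrist$1.png')
cv2.imwrite('pics/c$1.png',np.hstack([cv2.resize(a,(500,300),interpolation=2),cv2.resize(b[:,150:],(300,300))]))"
E
bash mk.sh 7
```

```text
upright 1488 [35.3 39.  42.9] [-32.   33.7] z 130.3
t=13.4 p=[438.9 148.7 196.2] F=[0.8 0.6 0. ] g=30.0
```

View pics/c7.png

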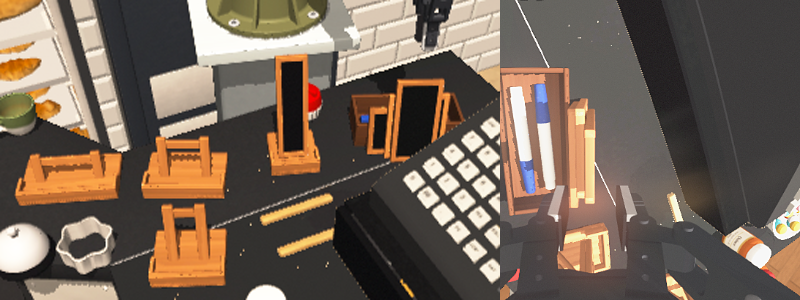

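Slim stands on its easel (at ~(290,115)); upright board unmoved in the stack, matching my estimate within 1 mm. Picking it now.

```bash
cat >> a.py <<'E'
def run(b,tag):
    p,M=pick(b)
    if not 6<bot.read_state()["grip_width"]<11: print("BAD GRIP");return
    lift(b,p,M,up=200+0*1)
    q,N=place(b,5);c=np.array(bot.read_state()["ee_pos"])
    bot.servo_line([q[0],q[1],max(c[2],q[2]+120)],att(N),speed=250)
    bot.servo_line(q+[0,0,40],att(N),speed=200)
    print("carried",st());snap("side",tag);snap("wrist",tag)
E
python3 - <<'E'
from a import *
run("upright","8")
E
bash mk.sh 8
```

```text
approach hit False t=14.5 p=[457.3 145.8 127.4] F=[ 0.4 -0.3  1.3] g=30.0
grip t=14.9 p=[457.3 145.8 127.5] F=[-0.7  0.3  0.7] g=8.0
lift t=16.9 p=[476.  142.8 331.6] F=[-0.3 -0.1 -1.3] g=8.2
carried t=19.5 p=[ 600.9 -211.4  181.3] F=[-0.1 -0.8 -1.5] g=8.0
```

View pics/c8.png

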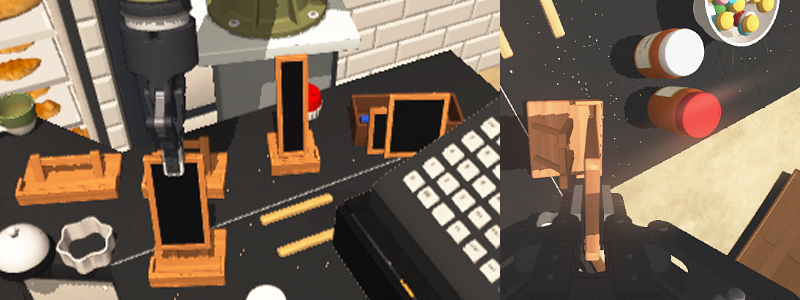

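```bash
python3 - <<'E'
from a import *
setdown("upright");
release("upright");snap("side","9");snap("wrist","9")
E
bash mk.sh 9
```

```text
above t=20.3 p=[ 600.5 -211.4  145.9] F=[-0.3 -0.3 -0.6] g=7.9
down True t=20.8 p=[ 600.4 -211.4  140.1] F=[-1.1  0.3  4.8] g=8.0 expect z 139.8
back True t=21.5 p=[ 593.7 -210.4  140.4] F=[ 3.  -0.1  1.5] g=8.0
rel t=23.2 p=[ 582.6 -208.4  276.3] F=[-0.1 -0.1 -0.9] g=30.0
```

View pics/c9.png

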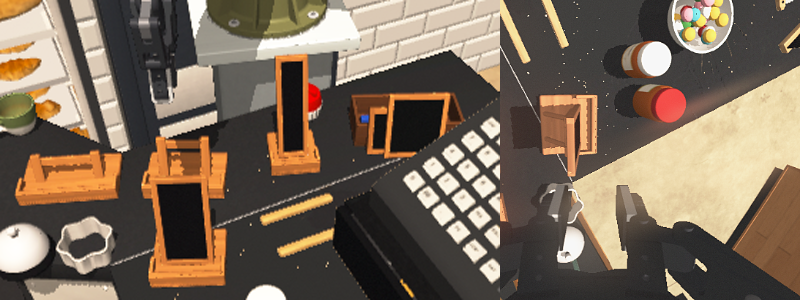

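```bash
python3 - <<'E'
from a import *
pre("square","10");run("square","11")
E
bash mk.sh 10; bash mk.sh 11
```

```text
square 1984 [33.9 37.7 41.9] [-39.7  47.3] z 103.5
approach hit False t=26.7 p=[456.3 149.  100.4] F=[ 0.2 -0.3 -0.9] g=30.1
grip t=27.0 p=[456.3 149.  100.5] F=[ 0.4 -0.3  0.5] g=8.1
lift t=29.1 p=[474.9 145.9 304.6] F=[-0.1  0.9 -1.6] g=8.0
carried t=31.6 p=[ 455.  -203.   153.8] F=[-0.3 -0.  -1.7] g=7.9[ WARN:0@0.017] global loadsave.cpp:275 findDecoder imread_('pics/side10.png'): can't open/read file: check file path/integrity
Traceback (most recent call last):
TypeError: 'NoneType' object is not subscriptable
```

View pics/c11.png

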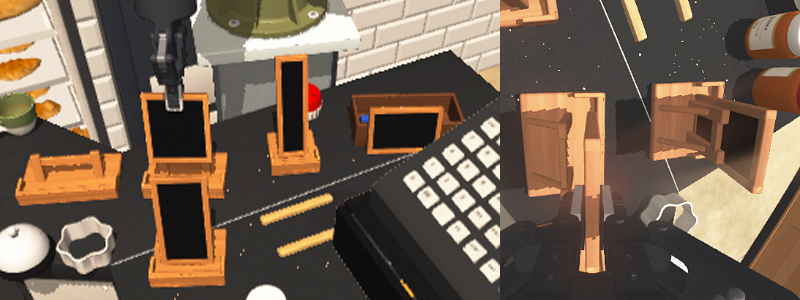

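```bash
python3 - <<'E'
from a import *
setdown("square");
release("square");snap("side","12");snap("wrist","12")
pre("wide","13");run("wide","14")
E
bash mk.sh 12; bash mk.sh 14
```

```text
above t=32.4 p=[ 454.6 -203.   118.8] F=[-0.5 -0.1 -0.6] g=8.2
down True t=32.9 p=[ 454.7 -203.1  112.9] F=[-2.7  0.7  6.5] g=7.6 expect z 112.7
back True t=33.6 p=[ 449.1 -202.   113.3] F=[3.  0.7 1. ] g=7.7
rel t=35.2 p=[ 438.2 -199.5  249.8] F=[ 0.  -0.2 -0.5] g=30.2
wide 2436 [32.5 36.1 40.3] [-64.   43.1] z 76.6
approach hit False t=38.6 p=[452.8 136.6  73.6] F=[ 0.5 -0.3  0.2] g=29.8
grip t=38.9 p=[452.9 136.6  73.6] F=[0.5 1.3 0.5] g=8.2
lift t=40.9 p=[471.4 133.5 277.8] F=[-0.4  0.6 -1.6] g=8.3
carried t=44.0 p=[ 437.5 -371.9  126.9] F=[ 0.6 -0.4 -1.3] g=8.3
```

View pics/c12.png

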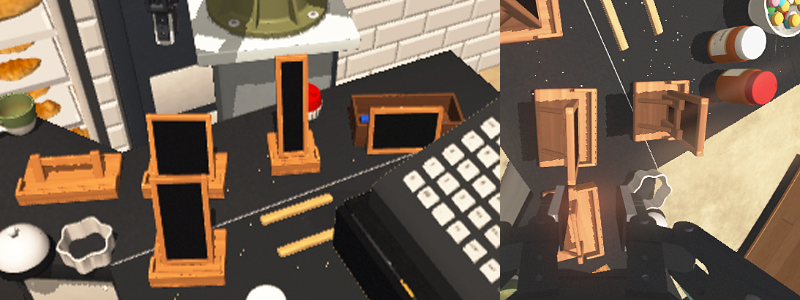

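View pics/c14.png

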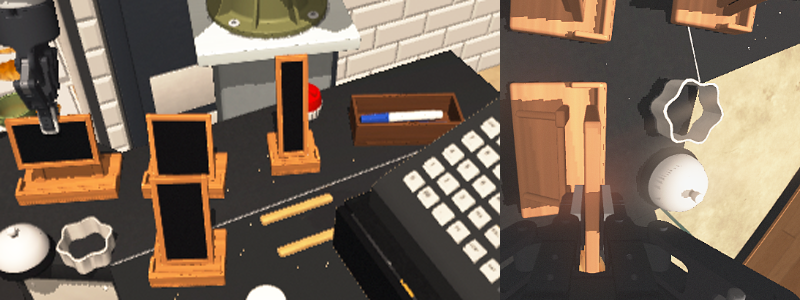

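```bash
python3 - <<'E'
from a import *
setdown("wide");
release("wide")
p=np.array(bot.read_state()["ee_pos"]);bot.servo_line([400,-150,330],speed=200)
bot.move_to([300,250,330],bot.read_state()["tool_rot"])
bot.dwell(.5);snap("side","15");snap("top","15");print(st())
E
python3 - <<'E'
import cv2
import numpy as np
a=cv2.imread('pics/side15.png')[110:290,80:330]; b=cv2.imread('pics/top15.png')[130:290,220:440]
cv2.imwrite('pics/c15.png',cv2.resize(a,(750,540),interpolation=2))
cv2.imwrite('pics/d15.png',cv2.resize(b,(770,560),interpolation=2))
E
```

```text
above t=44.8 p=[ 437.1 -371.7   91.7] F=[-0.4  0.2 -1.6] g=7.9
down True t=45.3 p=[ 437.2 -371.7   85.9] F=[-1.2  0.8  6.1] g=8.2 expect z 85.6
back True t=46.1 p=[ 431.  -371.2   86.2] F=[3.3 0.7 1.4] g=7.8
rel t=47.7 p=[ 420.1 -369.5  222.6] F=[0.8 0.  0.1] g=30.1
t=51.2 p=[300. 250. 330.] F=[ 0.8  0.3 -0.2] g=30.2
```

View pics/c15.png

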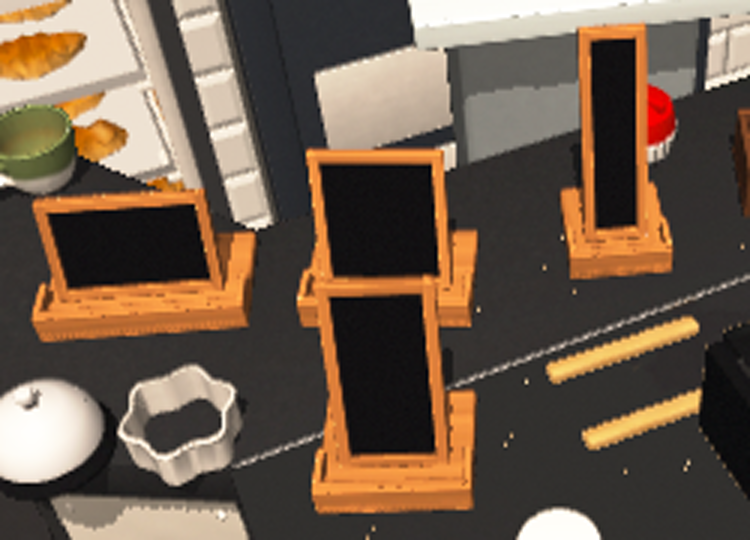

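View pics/d15.png

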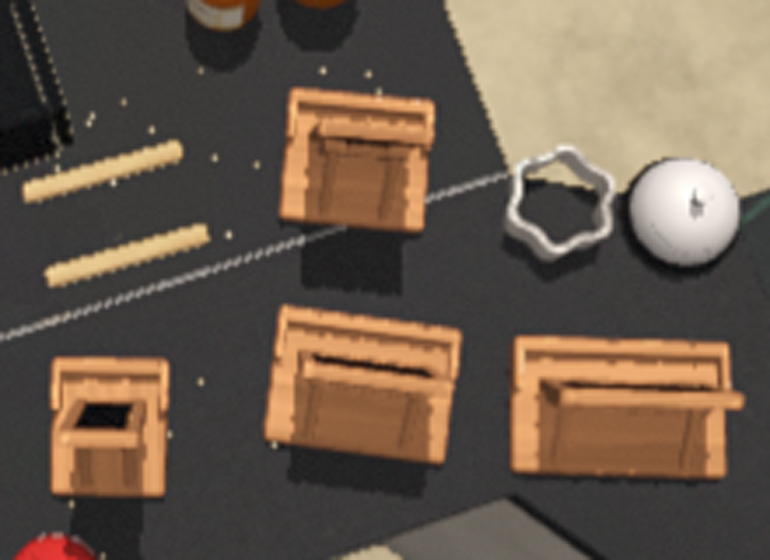

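```bash
python3 - <<'E'
from a import *
for n in("side","top"):
  P=cloud(load(n+"15.npz")).reshape(-1,3);P=P[np.isfinite(P[:,0])]
  for k,e in EZ.items():
    d=P[:,:2]-e[:2];c,s=np.cos(e[2]),np.sin(e[2]);lx=c*d[:,0]+s*d[:,1]-10;ly=-s*d[:,0]+c*d[:,1]
    hz=12+H[k]*.966
    m=(abs(ly)<80)&(lx<22)&(lx>-45)
    lo=m&(P[:,2]>28)&(P[:,2]<38)&(lx>3);hi=m&(P[:,2]>hz-12)&(P[:,2]<hz+6)
    f=m&(abs(ly)<18)&(P[:,2]>26)&(P[:,2]<hz-6)&(lx>-P[:,2]*.27+4)
    pf=np.polyfit(P[f,2],lx[f],1) if f.sum()>20 else None
    print(n,k,"low ly",np.percentile(ly[lo],[2,98]).round(1) if lo.sum() else None,"top ly",np.percentile(ly[hi],[2,98]).round(1),"topz",np.percentile(P[hi,2],97).round(1),"exp",round(hz,1),"front face slope,x@z12",pf[0].round(3) if pf is not None else 0,np.polyval(pf,12).round(1) if pf is not None else 0)
E
```

```text
side slim low ly [-21.9  21.4] top ly [-22.8  22.6] topz 168.4 exp 166.6 front face slope,x@z12 -0.269 7.9
side upright low ly [-32.8  32.6] top ly [-32.3  33.2] topz 141.4 exp 139.5 front face slope,x@z12 -0.269 6.3
side square low ly [-43.2  44. ] top ly [-43.  44.] topz 114.8 exp 112.5 front face slope,x@z12 -0.269 7.3
side wide low ly [-52.7  53.5] top ly [-54.9  53.1] topz 87.7 exp 85.4 front face slope,x@z12 -0.268 6.7
top slim low ly [-21.4   9.8] top ly [-23.3  21.5] topz 170.3 exp 166.6 front face slope,x@z12 -0.267 7.9
top upright low ly None top ly [-33.2  32.5] topz 143.7 exp 139.5 front face slope,x@z12 0 0
top square low ly [-44.6  43.5] top ly [-43.8  42.6] topz 116.4 exp 112.5 front face slope,x@z12 -0.263 7.2
top wide low ly [-55.5  39. ] top ly [-56.2  51.7] topz 89.8 exp 85.4 front face slope,x@z12 -0.244 7.4
```

```bash
python3 -c "
from a import *
print(st());bot.finish_job()"
```

```text
t=51.2 p=[300. 250. 330.] F=[ 0.8  0.3 -0.2] g=30.2
the job is handed in; nothing more can be done
```

All four boards now stand on their own easels, and I handed the job in at about 51 s of the 109 s allowed. I took them from the outside in (slim, upright, square, wide), gripping each by its clear top edge. Each was lowered until it touched the trough floor, eased back against the rest and released. No board fell, in the stack or on an easel.

- **Lean:** the last side-camera depth check shows every board's face sloping about 0.27 per mm of height. The rest's slope is 0.266, so each board lies against its rest.
- **Position in the trough:** all four boards are centred to about 1 mm and sit within the end stops. On touchdown the tool height was within 0.4 mm of what I expected.
- **Disagreements:** the cameras put the board tops about 2–4 mm higher than calculated. They read 1–2 mm high on the stack as well, so I took this as camera calibration error. The top camera could not see the foot of every board, so its lower-edge readings are incomplete.

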